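# Fill the gaps in the counter displays

## Task

Fill the gaps in the counter display: each of the four wooden blocks shows one article in its back well and has an empty well in front of it. Pick out the loose article of the same kind for each block and set it down gently, upright and fully down in that empty well, without tipping anything over. Leave the wide white-lidded jar and the flat tin where they stand.

Things in the scene. Friction and masses are not known exactly. Their poses are not given: they have to be found in the camera images.
- mill: Loose turned wooden pepper mill, 170 mm high, by far the tallest loose thing. Round; its body (up to 120 mm high) is at most 58 mm wide, its round head (122 to 160 mm high) 50 mm with a small knob on top; grip the head at about 140 mm height. About 0.18 kg. Origin at the centre of its underside, z up; it starts upright on the counter.
- slim_jar: Loose slim spice jar of clear glass with a white cap, 46 mm wide, 105 mm high, round; grip it at about 75 mm height. About 0.11 kg. Origin at the centre of its underside, z up; it starts upright on the counter.
- squat_jar: Loose squat jar with amber contents and a gold-coloured lid, 66 mm wide, 85 mm high, round; grip it at about 55 mm height. About 0.3 kg. Origin at the centre of its underside, z up; it starts upright on the counter.
- dark_jar: Loose tall glass jar with a dark lid and dark label band, 66 mm wide, 107 mm high, round; grip it at about 77 mm height. About 0.43 kg. Origin at the centre of its underside, z up; it starts upright on the counter.
- block_mill: Fixed wooden display block 194 x 106 mm, 30 mm high, with two round wells in a row: the back well holds a fixed pepper mill like mill, the front well (nearer the robot) is empty. Origin on the counter's level right under the centre of the EMPTY well; x points along the row to the occupied well, whose centre is 88 mm away; y across, z up. The empty well is 70 mm wide with a 3 mm chamfer, and its flat floor is 14 mm above the counter.
- block_slim: Fixed wooden display block 179 x 95 mm, 30 mm high, with two round wells in a row: the back well holds a fixed slim spice jar like slim_jar, the front well (nearer the robot) is empty. Origin on the counter's level right under the centre of the EMPTY well; x points along the row to the occupied well, whose centre is 84 mm away; y across, z up. The empty well is 59 mm wide with a 3 mm chamfer, and its flat floor is 14 mm above the counter.
- block_squat: Fixed wooden display block 208 x 114 mm, 30 mm high, with two round wells in a row: the back well holds a fixed squat jar like squat_jar, the front well (nearer the robot) is empty. Origin on the counter's level right under the centre of the EMPTY well; x points along the row to the occupied well, whose centre is 94 mm away; y across, z up. The empty well is 78 mm wide with a 3 mm chamfer, and its flat floor is 14 mm above the counter.
- block_dark: Fixed wooden display block 212 x 116 mm, 30 mm high, with two round wells in a row: the back well holds a fixed dark-lidded jar like dark_jar, the front well (nearer the robot) is empty. Origin on the counter's level right under the centre of the EMPTY well; x points along the row to the occupied well, whose centre is 96 mm away; y across, z up. The empty well is 80 mm wide with a 3 mm chamfer, and its flat floor is 14 mm above the counter.
- wide_jar: Loose wide jar with a white lid, 86 mm wide, 100 mm high; it belongs to none of the blocks and stays where it is. Origin at the centre of its underside, z up; it starts upright on the counter.
- flat_tin: Loose flat rectangular tin, 60 x 100 x 29 mm (long side along y); it belongs to none of the blocks and stays where it is. Origin at the centre of its underside, z up; it starts upright on the counter.
There are look-alikes about, which are no part of the job. What is shaped like the dark_jar but pink is not meant.

How it is judged (in metres and radians):
At the end, for the whole second after the job is handed in: Mill, slim, squat and dark jar each stand in the empty well of their own kind's block: centred within 12 mm, on its floor within 5 mm, upright within 0.1 rad, released, at rest; the wide jar and the flat tin are upright and within 30 mm of their start (horizontal distance between mill and block_mill below 0.012 m and z of mill in the frame of block_mill between 0.009 and 0.018 m and angle between each of mill, slim_jar, squat_jar, dark_jar, wide_jar, flat_tin's own z axis and vertical below 0.1 rad and linear speed of each of mill, slim_jar, squat_jar, dark_jar below 0.02 m/s and horizontal distance between slim_jar and block_slim below 0.012 m and z of slim_jar in the frame of block_slim between 0.009 and 0.018 m and horizontal distance between squat_jar and block_squat below 0.012 m and z of squat_jar in the frame of block_squat between 0.009 and 0.018 m and horizontal distance between dark_jar and block_dark below 0.012 m and z of dark_jar in the frame of block_dark between 0.009 and 0.018 m and distance of each of wide_jar, flat_tin from where it was at the start of the episode below 0.03 m); the robot touches nothing.
It fails at once if an article is dropped or thrust into its well (faster than 0.45 m/s within 46 mm above the floor) ((horizontal distance between mill and block_mill below 0.03 m and z of mill in the frame of block_mill below 0.06 m and linear speed of mill above 0.45 m/s) or (horizontal distance between slim_jar and block_slim below 0.03 m and z of slim_jar in the frame of block_slim below 0.06 m and linear speed of slim_jar above 0.45 m/s) or (horizontal distance between squat_jar and block_squat below 0.03 m and z of squat_jar in the frame of block_squat below 0.06 m and linear speed of squat_jar above 0.45 m/s) or (horizontal distance between dark_jar and block_dark below 0.03 m and z of dark_jar in the frame of block_dark below 0.06 m and linear speed of dark_jar above 0.45 m/s)).
It fails at once if the wide jar or the flat tin is pushed away (over 40 mm) (distance of any of wide_jar, flat_tin from where it was at the start of the episode above 0.04 m).
It fails at once if a loose thing is tipped over (over 0.7 rad) (angle between any of mill, slim_jar, squat_jar, dark_jar, wide_jar, flat_tin's own z axis and vertical above 0.7 rad).
It also fails if it takes over 96 s, if anything falls off the work surface, if the arm or the gripper's body presses on something with over 40 N, if the wrist force passes 120 N, or if a joint passes its speed limit or range.

## Robot

A 6-joint arm with a two-finger parallel gripper is mounted at the origin on a cart in front of the work surface, level with it; the furniture and walls round the work are solid. World frame = base frame: x ahead of the robot, y to its left, z up, the work surface at z = 0. Lengths are in mm, angles in degrees, forces in N, time in s.
With the tool pointing down it reaches from about 300 to 850 mm from the base axis. Payload 4.2 kg.
Tool frame: the origin (TCP) lies on the centre line of the jaws, within the pads' length; the fingertips stand 14 mm ahead of it and the grasp point (between the pads) lies 5 mm behind it; z points along the fingers, y is the line along which they close (so a half turn about z gives the same grasp; the last joint's range is limited). The gripper opens to 91 mm and grips with 3 to 60 N. Pads are 32 mm wide; open, the fingers measure 118 mm over their backs; the gripper's body (76 mm by 178 mm) begins 60 mm behind the grasp point.
Start: joints at [62.281, 18.312, 89.639, -0, 72.044, -1.146], TCP at [257.23, 514.271, 227.976] pointing down, gripper open.
Joint ranges: [-177.97, 177.97], [-48.28, 115.42], [12.27, 149.76], [-77.06, 257.06], [2.81, 150.46], [-146.56, 146.56]. Speed limits (degrees/s): [147.25, 147.25, 180, 180, 180, 180].

## Interface

Orientations are given as [roll, pitch, yaw] about the fixed x, y, z axes, in that order (R = Rz(yaw) Ry(pitch) Rx(roll)).
In Python, from workcell import env gives the robot as it stands.
- The arm moves only by the tool arm_command, never from a script. Its argument "motion" is a list of rows, each an object with "offset": the shift along the tool's x, y, z in m, a list of three; "spin": the turn about the tool's z in rad. In form: [{"offset": [tx, ty, tz], "spin": spin}, ...]. A call has 1 to 5 rows; each row shifts and turns the commanded pose from where the row before left it, along the tool's axes as they then stand; what a row does not reach is not made up. A row lasts 1/8 s, in which the tool goes at most 62.5 mm and 10.7 degrees, less where a joint would pass 70% of its speed; a pose out of reach is approached as far as the arm can. A call with a gripper value outside its range is refused whole. "jaw" is the finger opening in m, from 0 to 0.0912, set as the call begins (left out, the last holds). The fingers move at their own pace and stop on an object; "newtons" is the grip in N (left out, the last holds). Time passes only in rows, so rows that do not move let the fingers close. It gives the time, the measured TCP pose, the force, the opening and the grip force at its end, in the units of the state.
- env.state(): the state, without advancing time (a new reading comes with each control period).
- env.grab_frame(name): name is "scene" or "top"; returns (picture, depth): 400x640x3 uint8, blue, green, red; 400x640 float32, mm along the optical axis (not along the pixel's ray), 0 where there is no reading.
- env.camera_model(name): a dict with "fx", "fy", "cx", "cy" (pixels), "k1" (the pictures are not rectified: a ray, as slopes to the right and down, at radius r is drawn at 1 + k1 r^2 times it, then the intrinsics apply), "eye" and "rotation" of the camera in the world. Camera axes: x right, y down, z forward; pixel columns grow to the right and rows downward; lengths in mm; the calibration is good to about 2 mm. A picture is of the moment at which its call begins. camera_model takes no time and is no camera call.
- env.job_done(): hands the job in; it is judged then, once.
Trained networks look in the newest picture that a camera, given by its name, has taken for a name from the list of things; names that differ only in an ending like _2 or _b are one class to them, and where a whole thing is asked for, a point or a joint stands for the part that bears it (a point fixed in the world has none). Each returns a list of dicts, best first, with "score" (0 to 1); they miss things now and then, are a little off and sometimes report something else, mostly with a low value. They report only what shows in the picture. A call takes as long as a camera call. They do not tell look-alikes from the thing itself.
- env.boxes_of(camera, target): "bbox" ([left, top, right, bottom] in pixels, round what is visible of it).
- env.pinpoint(camera, target): "location" ([column, row] in pixels: a listed point, or the origin of a listed thing).
The state is a dict: "time_s": time; "qpos": joint angles; "qvel": joint speeds; "effort": joint torques, N m; "ee_pos": TCP position; "ee_rot": TCP orientation; "force": force on the tool from outside, world axes, zero at the start; "torque": the same for the moment, N m; "gripper_width": finger opening in mm; "gripper_force": force on a finger pad.
Only numpy, scipy, OpenCV 4.12 (cv2) and the standard library are available. Lean on these libraries where they do the work, as an engineer would, in place of code of your own. Each camera call takes 0.05 s, during which the arm holds its last target. There are 200 camera calls.

## Working session

There is one attempt and no reset: what is moved stays moved. The work goes in short steps, Python scripts to look and compute and a tool call to move; the robot and the scene stay as the last step left them, time stands still between calls to the robot, and variables do not carry over. Pictures are saved under pics/ and viewed, at most 14 in all, crops included, and the job is handed in when it is done.

Besides the shell and the picture viewer there is one more tool, called after "Request:" by a JSON object that holds its "fn" and its "kwargs". arm_command: Moves the arm, as the interface text tells. Its arguments: {"type":"object","properties":{"motion":{"type":"array"},"jaw":{"type":"number"},"newtons":{"type":"number"}},"required":["motion"]}

```bash
ls; mkdir -p pics
cat > h.py <<'E'
import numpy as np, cv2
from workcell import env
def ray(m,u,v):
    d=np.array([(u-m['cx'])/m['fx'],(v-m['cy'])/m['fy']]); s=d.copy()
    for _ in range(20): s=d/(1+m['k1']*(s@s))
    return s
def unproj(m,u,v,z):
    s=ray(m,u,v); return np.array(m['eye'])+np.array(m['rotation'])@(np.array([s[0],s[1],1])*z)
def onz(m,u,v,h):
    s=ray(m,u,v); d=np.array(m['rotation'])@np.array([s[0],s[1],1]); e=np.array(m['eye']); return e+d*(h-e[2])/d[2]
def cloud(m,D):
    v,u=np.mgrid[:D.shape[0],:D.shape[1]]
    d=np.stack([(u-m['cx'])/m['fx'],(v-m['cy'])/m['fy']],-1); s=d.copy()
    for _ in range(15): s=d/(1+m['k1']*(s**2).sum(-1,keepdims=True))
    P=np.concatenate([s,np.ones(s.shape[:2]+(1,))],-1)*D[...,None]
    return P@np.array(m['rotation']).T+np.array(m['eye'])
E
python3 - <<'E'
from h import *
for c in('scene','top'):
    m=env.camera_model(c); print(m)
    b,d=env.grab_frame(c); cv2.imwrite(f'pics/{c}0.png',b); np.save(f'{c}0.npy',d)
    for n in 'mill slim_jar squat_jar dark_jar block_mill block_slim block_squat block_dark wide_jar flat_tin'.split():
        r=env.pinpoint(c,n); print(c,n,[(np.round(x['location']).tolist(),round(x['score'],2)) for x in r[:4]])
print(env.state())
E
```

```text
pics
{'fx': 383.7724813744261, 'fy': 383.7724813744261, 'cx': 318.5685703374173, 'cy': 199.26950806715948, 'k1': 0.00859101266010889, 'eye': array([-188.73674788, -487.8467783 ,  985.49937481]), 'rotation': array([-138.09052839,    0.33575117,  -54.35003823])}
scene mill [([393.0, 284.0], 0.98)]
scene slim_jar [([393.0, 284.0], 0.5)]
scene squat_jar [([301.0, 212.0], 0.93), ([254.0, 154.0], 0.5)]
scene dark_jar [([330.0, 225.0], 0.8), ([271.0, 177.0], 0.64)]
scene block_mill [([316.0, 175.0], 0.85)]
scene block_slim [([254.0, 158.0], 0.58)]
scene block_squat [([365.0, 208.0], 0.78)]
scene block_dark [([436.0, 246.0], 0.65), ([366.0, 208.0], 0.64)]
scene wide_jar [([226.0, 184.0], 0.76), ([257.0, 202.0], 0.23)]
scene flat_tin [([358.0, 262.0], 0.9), ([259.0, 201.0], 0.55)]
{'fx': 404.8958907406537, 'fy': 404.8958907406537, 'cx': 318.9751122733636, 'cy': 196.01843930684944, 'k1': -0.062231841498790644, 'eye': array([ 409.68687933,  -16.97613573, 1110.12553586]), 'rotation': array([-176.16935429,    1.57597263,  -88.60930096])}
top mill [([450.0, 234.0], 0.85)]
top slim_jar [([250.0, 22
[... 397 characters left out ...]
 ([301.0, 210.0], 0.69)]
{'time_s': 1.1, 'qpos': array([ 6.22788560e+01,  1.83114325e+01,  8.96405884e+01,  3.69542322e-04,
        7.20434969e+01, -1.14612689e+00]), 'qvel': array([-0.05132497, -0.10405542, -0.00419262,  0.00799403, -0.06480926,
        0.00065959]), 'effort': array([ 1.60939185e-04, -4.12369788e+01, -2.32230878e+01,  7.28488876e-02,
        3.77083279e-02, -3.63126190e-06]), 'ee_pos': array([257.23868605, 514.25492793, 227.969834  ]), 'ee_rot': array([ 1.79995512e+02, -2.61825347e-04,  1.53424869e+02]), 'force': array([-0.10693046, -0.40955435, -0.79948953]), 'torque': array([-0.0170958 , -0.03337889,  0.00994804]), 'gripper_force': 0.0, 'gripper_width': 91.44875706248432}
```

```bash
sed -i "s/np.array(m\['rotation'\])/RR(m)/" h.py; sed -i "s/np.array(m\['rotation'\])/RR(m)/g" h.py
cat >> h.py <<'E'
from scipy.spatial.transform import Rotation as _R
def RR(m): return _R.from_euler('xyz',m['rotation'],degrees=True).as_matrix()
E
python3 - <<'E'
from h import *
b=cv2.imread('pics/top0.png'); cv2.imwrite('pics/top0c.png',cv2.resize(b[90:290,150:510],None,fx=2.2,fy=2.2,interpolation=cv2.INTER_CUBIC))
m=env.camera_model('top'); P=cloud(m,np.load('top0.npy'))
for n,u,v in [('counter',420,280),('mill',450,234),('slim',250,223),('sq',303,214),('dk',233,176),('dk2',349,210),('bm',282,149),('bs',193,163),('bq',367,154),('bd',462,166),('wide',203,227),('tin',403,239)]: print(n,P[v,u].round())
E
```

```text
counter [ 136. -472. -935.]
mill [ 389. -322.   77.]
slim [405. 184. 101.]
sq [431.  52.  87.]
dk [522. 230. 106.]
dk2 [443. -63. 110.]
bm [609. 119.  16.]
bs [566. 366.  14.]
bq [ 600. -113.   12.]
bd [ 573. -373.   13.]
wide [392. 305.  94.]
tin [ 372. -212.   25.]
```

View pics/scene0.png

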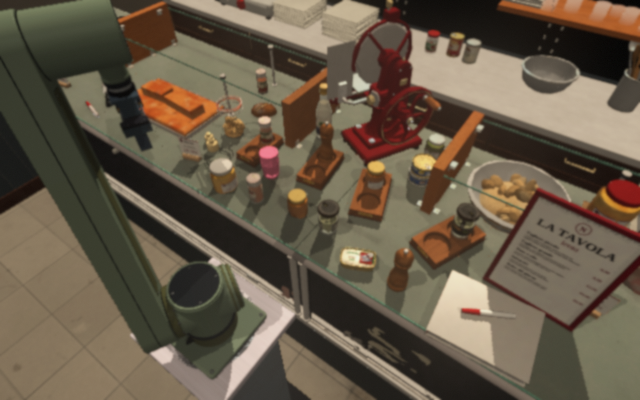

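View pics/top0c.png

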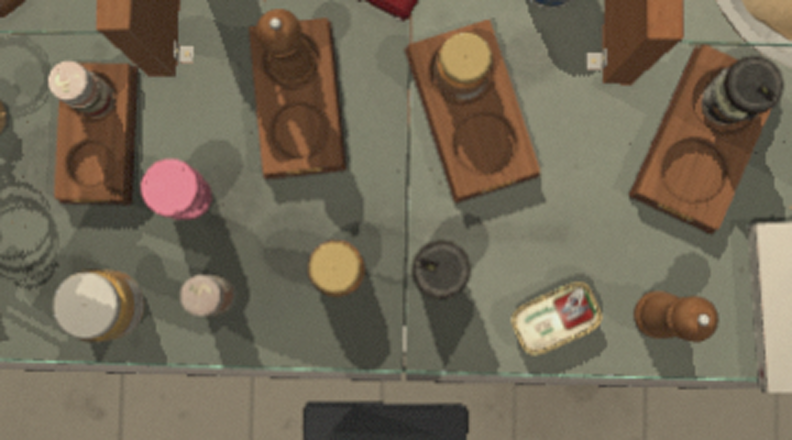

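```bash
cat >> h.py <<'E'
def circ(p):
    A=np.c_[2*p,np.ones(len(p))]; s=np.linalg.lstsq(A,(p**2).sum(1),rcond=None)[0]; return s[:2],np.sqrt(s[2]+s[:2]@s[:2])
def heightmap(P,x0=250,x1=850,y0=-520,y1=520):
    Q=P.reshape(-1,3); return Q[(Q[:,0]>x0)&(Q[:,0]<x1)&(Q[:,1]>y0)&(Q[:,1]<y1)&(Q[:,2]>-20)]
WELLS={'mill':(608,119,35,88),'slim':(560,364,29.5,84),'squat':(598,-113,39,94),'dark':(568,-370,40,96)}
E
python3 - <<'E'
from h import *
m=env.camera_model('top'); D=np.load('top0.npy'); P=cloud(m,D)
Q=heightmap(P)
print('counter z',np.percentile(Q[(Q[:,2]<15)],[5,50,95],axis=0)[:,2])
for n,x,y,h in [('mill',390,-322,170),('slim',405,184,105),('squat',431,52,85),('dark',443,-63,107),('pink',522,230,107),('wide',392,305,100),('tin',372,-212,29)]:
    q=Q[(np.hypot(Q[:,0]-x,Q[:,1]-y)<90)&(abs(Q[:,2]-h)<8)]
    if n=='mill': q=Q[(np.hypot(Q[:,0]-x,Q[:,1]-y)<90)&(Q[:,2]>120)]
    b=(q.min(0)+q.max(0))/2; print(n,len(q),'mean',q.mean(0).round(1),'bboxc',b.round(1),'ext',np.ptp(q,0).round(1))
for n,(x,y,r,L) in WELLS.items():
    m1=(np.hypot(P[...,0]-x,P[...,1]-y)<r+40)&(abs(P[...,2]-30)<5)
    pts=P[m1]; c=np.array([x,y],float)
    for _ in range(8):  # innermost top points per angle
        a=np.arctan2(pts[:,1]-c[1],pts[:,0]-c[0]); d=np.hypot(*(pts[:,:2]-c).T)
        k=((a+np.pi)/(2*np.pi)*24).astype(int); e=[]
        for j in range(24):
            s=np.where(k==j)[0]
            if len(s): e.append(pts[s[np.argmin(d[s])],:2])
        c,R=circ(np.array(e))
    f=P[(np.hypot(P[...,0]-c[0],P[...,1]-c[1])<r-8)]
    A=P[(np.hypot(P[...,0]-x,P[...,1]-y)<200)&(abs(P[...,2]-30)<4)]
    rect=cv2.minAreaRect(A[:,:2].astype(np.float32))
    print(n,'well',c.round(1),'R',R.round(1),'z',np.median(pts[:,2]).round(1),'floor',np.median(f[:,2]).round(1),'rect',np.round(rect[0],1),np.round(rect[1],1),round(rect[2],1),len(A))
# tall obstacles
H=Q[Q[:,2]>60]; g=np.zeros((21,27))
for p in H: i,j=int((p[0]-250)//30),int((p[1]+520)//40); g[i,j]=max(g[i,j],p[2])
print('y cols from -520 step 40; x rows from 250 step30'); print('\n'.join(' '.join('%4d'%v for v in r) for r in g))
b=cv2.imread('pics/scene0.png'); cv2.imwrite('pics/s0c.png',cv2.resize(b[60:300,90:490],None,fx=2,fy=2,interpolation=cv2.INTER_CUBIC))
E
```

```text
counter z [-3.38904148  0.83856977  7.34638122]
mill 391 mean [ 390.3 -334.6  150.3] bboxc [ 389.9 -339.4  145.7] ext [50.1 51.2 51.2]
slim 271 mean [403.2 204.7 105.7] bboxc [403.3 205.2 104.2] ext [42.9 46.8 13.8]
squat 421 mean [436.4  56.9  85.4] bboxc [436.2  57.7  84.9] ext [56.3 56.4 12. ]
dark 541 mean [437.5 -64.2 107.6] bboxc [437.3 -64.2 107. ] ext [62.7 62.1 13.7]
pink 545 mean [523.2 244.6 107.9] bboxc [523.  245.3 106.4] ext [63.5 66.5 13.6]
wide 748 mean [388.3 331.5 101.3] bboxc [387.  295.6  99.8] ext [ 73.8 160.7  15.3]
tin 896 mean [ 385.6 -209.9   27.4] bboxc [ 385.5 -209.9   28.1] ext [ 86.  109.3  13.8]
mill well [606.4 108. ] R 34.6 z 30.3 floor 14.8 rect [619.3  99.4] [391.1 349.4] 19.2 1785
slim well [559.1 366.9] R 29.2 z 31.0 floor 15.5 rect [526.  388.3] [342.  334.6] 14.9 1276
squat well [ 593.9 -119.6] R 39.3 z 30.2 floor 14.3 rect [650.6 -82.2] [272.2 354.6] 46.8 1800
dark well [ 566.5 -377.4] R 40.3 z 29.8 floor 14.0 rect [ 544.6 -348.1] [393.3 333.5] 41.8 2578
y cols from -520 step 40; x rows from 250 step30
   0    0    0    0    0    0    0    0    
[... 2091 characters left out ...]
    0    0    0    0    0
 112   81  120  121  192  208  207    0    0    0    0  257  209    0    0    0  416  414    0  209  210  194    0    0    0    0    0
 105  108   80  120    0  207  206   82   83    0    0  294  210   74  230  232  418  412  150  209  210    0    0    0    0    0    0
 138  121   85  119    0  208  207   82   85    0  313  306   86  246  230  283  417  227  236  210  211    0    0    0    0    0    0
 132  119   96  119    0  207  206   83   82  219  317  357  356  265  246  382  396    0  235  210  210    0    0    0    0    0    0
   0    0    0    0    0    0    0    0    0    0    0    0    0    0    0    0    0    0    0    0    0    0    0    0    0    0    0
```

View pics/s0c.png

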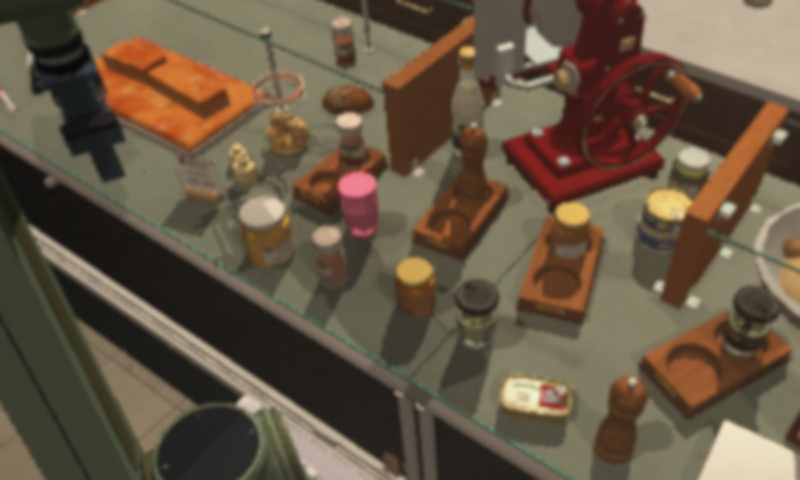

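The loose articles are clear in the 2x scene crop: slim jar (327,255), squat (415,285), dark-lidded (477,312), mill (622,415). The possible mix-ups are the pink look-alike (358,200, excluded by its colour), the wide white-lidded jar (265,230), the bottle (467,90), and the articles fixed in the blocks. The top-camera heights and sizes agree with this choice. I'll turn the tool first, then go above the slim jar.

Request:
{"fn": "arm_command", "kwargs": {"motion": [{"offset":[0,0,0],"spin":0.184},{"offset":[0,0,0],"spin":0.184},{"offset":[0,0,0],"spin":0.184},{"offset":[0,0,0],"spin":0.184},{"offset":[0,0,0],"spin":0.184}], "jaw": 0.072, "newtons": 25}}

```text
time_s: 1.72
ee_pos: [257.2, 514.3, 228.0]
ee_rot: [180.0, -0.0, 100.4]
force: [0.1, 0.4, -0.4]
gripper_width: 71.6
gripper_force: 0.0
```

Request:
{"fn": "arm_command", "kwargs": {"motion": [{"offset":[0,0,0],"spin":0.184},{"offset":[0,0,0],"spin":0}]}}

```text
time_s: 1.98
ee_pos: [257.2, 514.3, 228.0]
ee_rot: [-180.0, -0.0, 90.3]
force: [-0.9, -0.4, -0.3]
gripper_width: 71.7
gripper_force: 0.0
```

Run:
```python
from h import *
m=env.camera_model('top'); P=cloud(m,np.load('top0.npy')); Q=heightmap(P)
# occupied articles: distance/direction from well
for n,w,h in [('mill',(606.4,108),184),('slim',(559.1,366.9),119),('squat',(593.9,-119.6),99),('dark',(566.5,-377.4),121)]:
    w=np.array(w); d=Q[:,:2]-w; r=np.hypot(*d.T)
    q=Q[(r>45)&(r<135)&(d[:,0]>30)&((Q[:,2]>134)&(Q[:,2]<190) if n=='mill' else abs(Q[:,2]-h)<7)]
    b=(q.min(0)+q.max(0))/2; e=b[:2]-w; print(n,b.round(1),np.ptp(q,0).round(),'dist',np.hypot(*e).round(1),'ang',np.degrees(np.arctan2(e[1],e[0])).round(1))
s=env.state(); print(s['ee_pos'],s['ee_rot'],s['qpos'])
```

```text
mill [693.4 118.4 161. ] [48. 47. 54.] dist 87.6 ang 6.8
slim [634.1 400.5 118.9] [ 90. 191.  12.] dist 82.2 ang 24.1
squat [683.3 -89.3  98.8] [58. 56. 11.] dist 94.4 ang 18.7
dark [ 655.7 -377.2  120.5] [ 66. 147.  12.] dist 89.2 ang 0.1
[257.20387258 514.2633584  227.96335339] [-1.79999962e+02 -2.68131791e-03  9.02983857e+01] [6.22817914e+01 1.83120079e+01 8.96406924e+01 1.35935132e-03
 7.20449505e+01 6.19829867e+01]
```

Request:
{"fn": "arm_command", "kwargs": {"motion": [{"offset":[-0.044,0.0206,0],"spin":0},{"offset":[-0.044,0.0206,0],"spin":0},{"offset":[-0.044,0.0206,0],"spin":0},{"offset":[-0.044,0.0206,0],"spin":0},{"offset":[-0.044,0.0206,0],"spin":0}]}}

```text
time_s: 2.6
ee_pos: [361.4, 293.2, 228.1]
ee_rot: [180.0, -0.0, 90.4]
force: [-0.3, 0.3, -0.2]
gripper_width: 72.2
gripper_force: 0.0
```

Request:
{"fn": "arm_command", "kwargs": {"motion": [{"offset":[-0.045,0.0206,0],"spin":0},{"offset":[-0.045,0.0206,0],"spin":0.0},{"offset":[0,0,0],"spin":0.0},{"offset":[0,0,0],"spin":0.0}]}}

```text
time_s: 3.1
ee_pos: [402.3, 205.0, 228.0]
ee_rot: [-180.0, -0.0, 90.2]
force: [-0.4, 0.7, -0.5]
gripper_width: 72.3
gripper_force: 0.0
```

Run:
```python
from h import *
b,d=env.grab_frame('scene'); cv2.imwrite('pics/s1.png',cv2.resize(b[100:300,150:400],None,fx=3,fy=3))
```

```text
(no output)
```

View pics/s1.png

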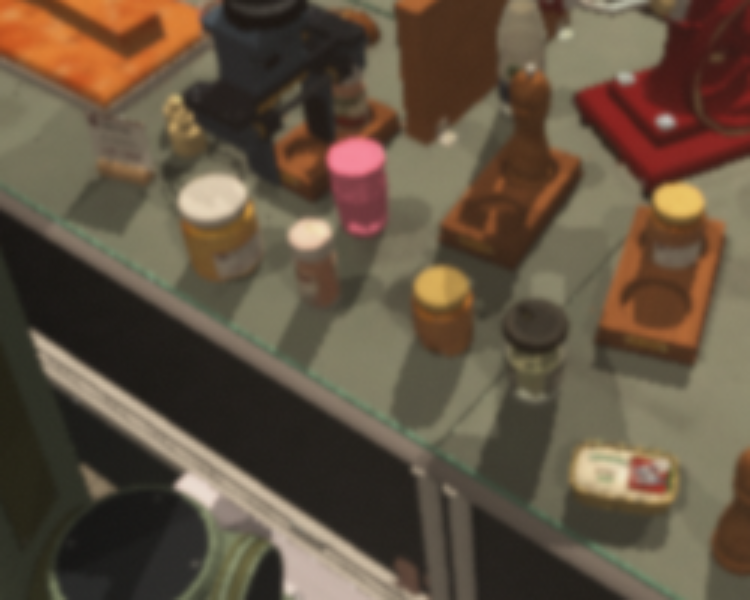

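The crop shows the slim jar at (315,260), with its white cap and clear glass, and the gripper clear of everything above it. The pink jar (357,190) and wide jar (217,230) stay as they are. I'll go down and grip.

Request:
{"fn": "arm_command", "kwargs": {"motion": [{"offset":[0,0.001,0.04],"spin":0},{"offset":[0,0,0.04],"spin":0},{"offset":[0,0,0.04],"spin":0},{"offset":[0,0,0.038],"spin":0},{"offset":[0,0,0],"spin":0}]}}

```text
time_s: 3.78
ee_pos: [401.0, 205.0, 68.0]
ee_rot: [-179.7, 0.1, 90.3]
force: [-0.6, 0.3, 0.7]
gripper_width: 72.1
gripper_force: 0.0
```

Request:
{"fn": "arm_command", "kwargs": {"motion": [{"offset":[0,0,0],"spin":0},{"offset":[0,0,0],"spin":0},{"offset":[0,0,0],"spin":0},{"offset":[0,0,0],"spin":0},{"offset":[0,0,0],"spin":0}], "jaw": 0.03, "newtons": 20}}

```text
time_s: 4.4
ee_pos: [404.0, 205.2, 71.1]
ee_rot: [179.9, -0.1, 90.2]
force: [-1.6, -0.4, 6.9]
gripper_width: 45.9
gripper_force: 20.0
```

Request:
{"fn": "arm_command", "kwargs": {"motion": [{"offset":[0,0,-0.02],"spin":0},{"offset":[0,0,-0.04],"spin":0},{"offset":[0,0,-0.04],"spin":0},{"offset":[0,0,-0.03],"spin":0},{"offset":[0,0,0],"spin":0}]}}

```text
time_s: 5.03
ee_pos: [404.6, 205.2, 201.9]
ee_rot: [179.7, -0.1, 90.2]
force: [0.5, -0.0, -1.6]
gripper_width: 46.0
gripper_force: 20.0
```

Request:
{"fn": "arm_command", "kwargs": {"motion": [{"offset":[0.0323,0.0311,0],"spin":0},{"offset":[0.0323,0.0311,0],"spin":0},{"offset":[0.0323,0.0311,0],"spin":0},{"offset":[0.0323,0.0311,0],"spin":0},{"offset":[0.0323,0.0311,0],"spin":0}]}}

```text
time_s: 5.65
ee_pos: [558.6, 367.1, 197.3]
ee_rot: [-179.8, 0.1, 90.2]
force: [0.8, -0.1, -0.7]
gripper_width: 46.0
gripper_force: 20.0
```

Request:
{"fn": "arm_command", "kwargs": {"motion": [{"offset":[0,0,0.03],"spin":0},{"offset":[0,0,0.025],"spin":0},{"offset":[0,0,0],"spin":0},{"offset":[0,0,0],"spin":0}]}}

```text
time_s: 6.15
ee_pos: [558.5, 366.7, 144.9]
ee_rot: [-180.0, -0.0, 90.2]
force: [0.1, 0.8, -0.9]
gripper_width: 45.5
gripper_force: 20.0
```

Run:
```python
from h import *
b,d=env.grab_frame('scene'); cv2.imwrite('pics/s2.png',cv2.resize(b[90:220,170:350],None,fx=4,fy=4))
print(env.state()['ee_pos'])
```

```text
[558.83786689 366.87241905 145.73021017]
```

View pics/s2.png

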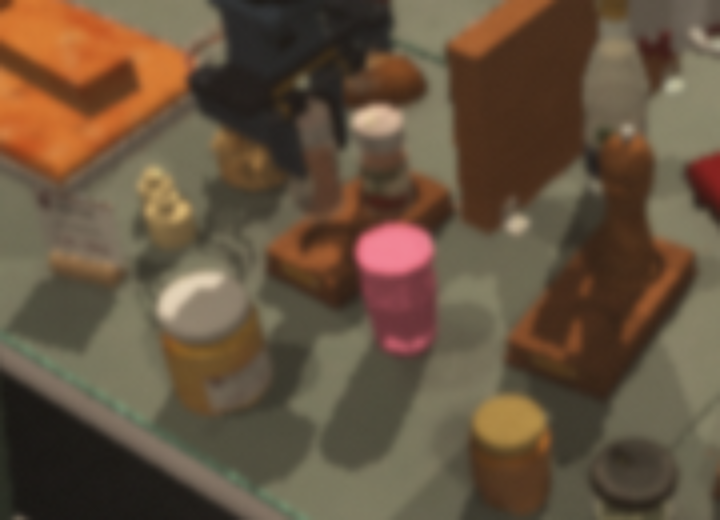

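The jar hangs upright at (322,165), above the well at about (318,240). I'll lower it slowly.

Request:
{"fn": "arm_command", "kwargs": {"motion": [{"offset":[0,0,0.015],"spin":0},{"offset":[0,0,0.015],"spin":0},{"offset":[0,0,0.015],"spin":0},{"offset":[0,0,0.008],"spin":0},{"offset":[0,0,0.003],"spin":0}]}}

```text
time_s: 6.82
ee_pos: [558.1, 366.5, 88.0]
ee_rot: [-179.9, 0.0, 90.2]
force: [0.4, 0.5, -0.8]
gripper_width: 45.5
gripper_force: 20.0
```

Request:
{"fn": "arm_command", "kwargs": {"motion": [{"offset":[0,0,0.002],"spin":0},{"offset":[0,0,0.001],"spin":0},{"offset":[0,0,0],"spin":0}]}}

```text
time_s: 7.2
ee_pos: [558.5, 366.8, 86.3]
ee_rot: [180.0, -0.0, 90.2]
force: [-0.8, -0.0, -1.6]
gripper_width: 45.7
gripper_force: 20.0
```

Request:
{"fn": "arm_command", "kwargs": {"motion": [{"offset":[0,0,0.001],"spin":0},{"offset":[0,0,0.001],"spin":0},{"offset":[0,0,0],"spin":0}]}}

```text
time_s: 7.58
ee_pos: [558.6, 366.9, 85.2]
ee_rot: [179.9, -0.0, 90.2]
force: [-1.8, -1.1, 4.6]
gripper_width: 46.0
gripper_force: 20.0
```

Request:
{"fn": "arm_command", "kwargs": {"motion": [{"offset":[0,0,0],"spin":0},{"offset":[0,0,0],"spin":0},{"offset":[0,0,0],"spin":0}], "jaw": 0.062}}

```text
time_s: 7.95
ee_pos: [558.3, 366.6, 83.6]
ee_rot: [-180.0, 0.0, 90.2]
force: [-0.5, -0.6, 0.8]
gripper_width: 62.1
gripper_force: 0.0
```

Request:
{"fn": "arm_command", "kwargs": {"motion": [{"offset":[0,0,-0.02],"spin":0},{"offset":[0,0,-0.04],"spin":0},{"offset":[0,0,-0.04],"spin":0},{"offset":[0,0,-0.04],"spin":0},{"offset":[0,0,0],"spin":-0.184}]}}

```text
time_s: 8.57
ee_pos: [560.0, 367.7, 228.3]
ee_rot: [179.6, -0.2, 101.0]
force: [0.2, -0.4, -0.4]
gripper_width: 62.0
gripper_force: 0.0
```

Request:
{"fn": "arm_command", "kwargs": {"motion": [{"offset":[0,0,0],"spin":-0.184},{"offset":[0,0,0],"spin":-0.184},{"offset":[0,0,0],"spin":-0.184},{"offset":[0,0,0],"spin":-0.184},{"offset":[0,0,0],"spin":-0.184}], "jaw": 0.09}}

```text
time_s: 9.2
ee_pos: [558.3, 366.6, 223.7]
ee_rot: [-180.0, -0.0, 153.8]
force: [-0.7, -0.4, -0.2]
gripper_width: 89.9
gripper_force: 0.0
```

Request:
{"fn": "arm_command", "kwargs": {"motion": [{"offset":[0,0,0],"spin":-0.184},{"offset":[0,0,0],"spin":-0.184},{"offset":[0,0,0],"spin":-0.095},{"offset":[0,0,0],"spin":0}]}}

```text
time_s: 9.7
ee_pos: [558.3, 366.7, 223.7]
ee_rot: [-180.0, -0.0, 179.9]
force: [-1.1, 0.1, 0.7]
gripper_width: 90.2
gripper_force: 0.0
```

Run:
```python
from h import *
m=env.camera_model('scene');b,d=env.grab_frame('scene'); P=cloud(m,d)
q=P[(np.hypot(P[...,0]-559,P[...,1]-367)<35)&(P[...,2]>100)&(P[...,2]<135)];print(len(q),q.mean(0),q.min(0),q.max(0))
s=env.state(); print(s['ee_pos'],s['ee_rot'],s['qpos'])
```

```text
132 [551.46918868 362.19231985 115.35734414] [531.63120411 342.23639188 100.05026174] [579.22492487 388.64435116 122.52149259]
[558.33677352 366.65169659 223.70944725] [-1.79992724e+02 -1.72199387e-02  1.79857151e+02] [ 3.23043514e+01  2.69825267e+01  7.65831124e+01  3.18751594e-03
  7.64527963e+01 -5.75535480e+01]
```

Request:
{"fn": "arm_command", "kwargs": {"motion": [{"offset":[0.0174,-0.0441,0],"spin":0},{"offset":[0.0174,-0.0441,0],"spin":0},{"offset":[0.0174,-0.0441,0],"spin":0},{"offset":[0.0174,-0.0441,0],"spin":0},{"offset":[0.0174,-0.0441,0],"spin":0}]}}

```text
time_s: 10.38
ee_pos: [470.5, 144.9, 224.1]
ee_rot: [180.0, 0.0, 179.9]
force: [-0.1, -1.3, 0.2]
gripper_width: 90.0
gripper_force: 0.0
```

Request:
{"fn": "arm_command", "kwargs": {"motion": [{"offset":[0.0174,-0.0441,0],"spin":0},{"offset":[0.0174,-0.0441,0],"spin":0},{"offset":[0,0,0],"spin":0},{"offset":[0,0,0.03],"spin":0},{"offset":[0,0,0.03],"spin":0}]}}

```text
time_s: 11.0
ee_pos: [437.2, 58.8, 163.7]
ee_rot: [180.0, 0.1, 179.9]
force: [-0.2, 0.1, -0.0]
gripper_width: 89.8
gripper_force: 0.0
```

Next, 114 mm down to grip height (TCP z 50).

Request:
{"fn": "arm_command", "kwargs": {"motion": [{"offset":[0.001,-0.001,0.03],"spin":0},{"offset":[0,0,0.03],"spin":0},{"offset":[0,0,0.03],"spin":0},{"offset":[0,0,0.024],"spin":0},{"offset":[0,0,0],"spin":0}]}}

```text
time_s: 11.62
ee_pos: [434.6, 57.7, 48.7]
ee_rot: [-180.0, -0.2, 179.9]
force: [-0.1, -0.4, -0.3]
gripper_width: 90.0
gripper_force: 0.0
```

Request:
{"fn": "arm_command", "kwargs": {"motion": [{"offset":[0,0,0],"spin":0},{"offset":[0,0,0],"spin":0},{"offset":[0,0,0],"spin":0},{"offset":[0,0,0],"spin":0},{"offset":[0,0,0],"spin":0}], "jaw": 0.05, "newtons": 25}}

```text
time_s: 12.25
ee_pos: [436.1, 57.0, 50.9]
ee_rot: [180.0, 0.1, 180.0]
force: [-0.9, -1.4, 6.1]
gripper_width: 65.8
gripper_force: 25.0
```

Request:
{"fn": "arm_command", "kwargs": {"motion": [{"offset":[0,0,-0.02],"spin":0},{"offset":[0,0,-0.04],"spin":0},{"offset":[0,0,-0.04],"spin":0},{"offset":[0,0,-0.03],"spin":0},{"offset":[0,0,0],"spin":0}]}}

```text
time_s: 12.88
ee_pos: [436.3, 57.3, 181.4]
ee_rot: [180.0, 0.3, 179.9]
force: [-1.5, 0.3, -3.0]
gripper_width: 65.7
gripper_force: 25.0
```

Request:
{"fn": "arm_command", "kwargs": {"motion": [{"offset":[-0.0316,-0.0354,0],"spin":0},{"offset":[-0.0316,-0.0354,0],"spin":0},{"offset":[-0.0316,-0.0354,0],"spin":0},{"offset":[-0.0316,-0.0354,0],"spin":0},{"offset":[-0.0316,-0.0354,0],"spin":0}]}}

```text
time_s: 13.5
ee_pos: [592.8, -121.0, 176.9]
ee_rot: [179.9, -0.3, 179.9]
force: [0.7, 0.4, -3.1]
gripper_width: 65.8
gripper_force: 25.0
```

Request:
{"fn": "arm_command", "kwargs": {"motion": [{"offset":[0,0,0.0],"spin":0},{"offset":[0,0,0.03],"spin":0},{"offset":[0,0,0.03],"spin":0},{"offset":[0,0,0],"spin":0},{"offset":[0,0,0],"spin":0}]}}

```text
time_s: 14.12
ee_pos: [593.1, -119.6, 120.1]
ee_rot: [180.0, 0.0, 180.0]
force: [0.6, -0.5, -2.1]
gripper_width: 65.5
gripper_force: 25.0
```

Run:
```python
from h import *
b,d=env.grab_frame('scene'); cv2.imwrite('pics/s3.png',cv2.resize(b[110:260,280:480],None,fx=4,fy=4))
print(env.state()['ee_pos'])
```

```text
[ 593.66625696 -119.83008864  120.83926402]
```

View pics/s3.png

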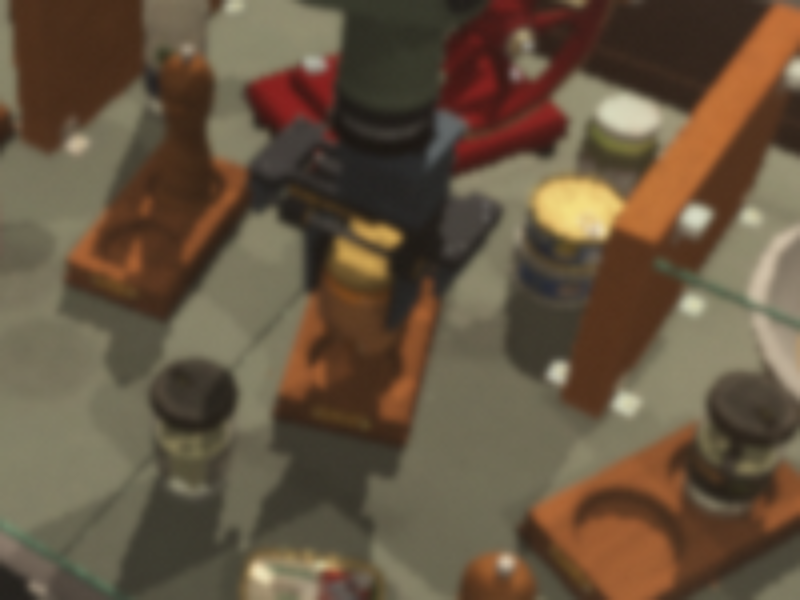

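The squat jar is held upright at (360,290), in line above its well. I'll lower it 55 mm slowly.

Request:
{"fn": "arm_command", "kwargs": {"motion": [{"offset":[0,0,0.015],"spin":0},{"offset":[0,0,0.015],"spin":0},{"offset":[0,0,0.012],"spin":0},{"offset":[0,0,0.008],"spin":0},{"offset":[0,0,0.002],"spin":0}]}}

```text
time_s: 14.8
ee_pos: [592.9, -120.0, 67.1]
ee_rot: [180.0, -0.1, 179.9]
force: [-0.2, -0.9, -2.6]
gripper_width: 65.7
gripper_force: 25.0
```

Request:
{"fn": "arm_command", "kwargs": {"motion": [{"offset":[0,0,0.001],"spin":0},{"offset":[0,0,0.001],"spin":0},{"offset":[0,0,0.001],"spin":0},{"offset":[0,0,0],"spin":0}]}}

```text
time_s: 15.3
ee_pos: [593.2, -120.0, 65.1]
ee_rot: [180.0, 0.0, 180.0]
force: [-0.1, -0.1, -3.0]
gripper_width: 65.6
gripper_force: 25.0
```

Request:
{"fn": "arm_command", "kwargs": {"motion": [{"offset":[0,0,0.001],"spin":0},{"offset":[0,0,0.001],"spin":0},{"offset":[0,0,0],"spin":0}]}}

```text
time_s: 15.68
ee_pos: [593.2, -120.1, 64.9]
ee_rot: [-180.0, 0.1, 180.0]
force: [-5.1, 0.4, 8.4]
gripper_width: 65.9
gripper_force: 25.0
```

Request:
{"fn": "arm_command", "kwargs": {"motion": [{"offset":[0,0,0],"spin":0},{"offset":[0,0,0],"spin":0},{"offset":[0,0,0],"spin":0}], "jaw": 0.082}}

```text
time_s: 16.05
ee_pos: [593.3, -120.1, 62.8]
ee_rot: [180.0, 0.0, 180.0]
force: [0.9, 0.3, -0.9]
gripper_width: 81.8
gripper_force: 0.0
```

Request:
{"fn": "arm_command", "kwargs": {"motion": [{"offset":[0,0,-0.02],"spin":0},{"offset":[0,0,-0.04],"spin":0},{"offset":[0,0,-0.04],"spin":0},{"offset":[0,0,-0.04],"spin":0},{"offset":[0,0,0],"spin":0}]}}

```text
time_s: 16.68
ee_pos: [595.2, -120.5, 206.5]
ee_rot: [-179.9, 0.4, 180.0]
force: [-0.6, 0.3, 0.6]
gripper_width: 81.9
gripper_force: 0.0
```

Request:
{"fn": "arm_command", "kwargs": {"motion": [{"offset":[0.039,0.014,0],"spin":0},{"offset":[0.039,0.014,0],"spin":0},{"offset":[0.039,0.014,0],"spin":0},{"offset":[0.039,0.014,0],"spin":0},{"offset":[0,0,0],"spin":0}], "jaw": 0.09}}

```text
time_s: 17.3
ee_pos: [434.0, -63.0, 201.9]
ee_rot: [180.0, -0.2, 180.0]
force: [1.0, -0.1, -0.4]
gripper_width: 89.6
gripper_force: 0.0
```

Request:
{"fn": "arm_command", "kwargs": {"motion": [{"offset":[0,-0.0005,0.03],"spin":0},{"offset":[0,0,0.04],"spin":0},{"offset":[0,0,0.035],"spin":0},{"offset":[0,0,0.026],"spin":0},{"offset":[0,0,0],"spin":0}]}}

```text
time_s: 17.92
ee_pos: [436.2, -64.4, 69.8]
ee_rot: [179.9, -0.3, 179.9]
force: [-0.2, 0.2, 0.1]
gripper_width: 90.1
gripper_force: 0.0
```

Request:
{"fn": "arm_command", "kwargs": {"motion": [{"offset":[0,0,0],"spin":0},{"offset":[0,0,0],"spin":0},{"offset":[0,0,0],"spin":0},{"offset":[0,0,0],"spin":0},{"offset":[0,0,0],"spin":0}], "jaw": 0.05, "newtons": 30}}

```text
time_s: 18.55
ee_pos: [438.2, -64.9, 72.8]
ee_rot: [-179.9, 0.1, 180.0]
force: [0.6, -4.0, 6.4]
gripper_width: 65.3
gripper_force: 30.0
```

Request:
{"fn": "arm_command", "kwargs": {"motion": [{"offset":[0,0,-0.02],"spin":0},{"offset":[0,0,-0.035],"spin":0},{"offset":[0,0,-0.035],"spin":0},{"offset":[0,0,-0.02],"spin":0},{"offset":[0,0,0],"spin":0}]}}

```text
time_s: 19.18
ee_pos: [437.2, -64.1, 182.2]
ee_rot: [180.0, 0.1, 180.0]
force: [-0.5, 0.3, -5.3]
gripper_width: 65.2
gripper_force: 30.0
```

Request:
{"fn": "arm_command", "kwargs": {"motion": [{"offset":[-0.0185,-0.0447,0],"spin":0},{"offset":[-0.0185,-0.0447,0],"spin":0},{"offset":[-0.0185,-0.0447,0],"spin":0},{"offset":[-0.0185,-0.0447,0],"spin":0},{"offset":[-0.0185,-0.0447,0],"spin":0}]}}

```text
time_s: 19.8
ee_pos: [528.8, -288.6, 179.0]
ee_rot: [179.8, -0.2, 179.9]
force: [-0.0, 0.6, -4.8]
gripper_width: 65.3
gripper_force: 30.0
```

Request:
{"fn": "arm_command", "kwargs": {"motion": [{"offset":[-0.0185,-0.0447,0],"spin":0},{"offset":[-0.0185,-0.0447,0],"spin":0},{"offset":[0,0,0],"spin":0},{"offset":[0,0,0.03],"spin":0},{"offset":[0,0,0],"spin":0}]}}

```text
time_s: 20.42
ee_pos: [563.7, -374.8, 147.0]
ee_rot: [179.6, -0.5, 180.0]
force: [-0.1, 0.5, -6.2]
gripper_width: 64.7
gripper_force: 30.0
```

Run:
```python
from h import *
b,d=env.grab_frame('scene'); cv2.imwrite('pics/s4.png',cv2.resize(b[150:300,330:530],None,fx=4,fy=4))
print(env.state()['ee_pos'])
```

```text
[ 564.95529094 -375.67574861  149.18493245]
```

View pics/s4.png

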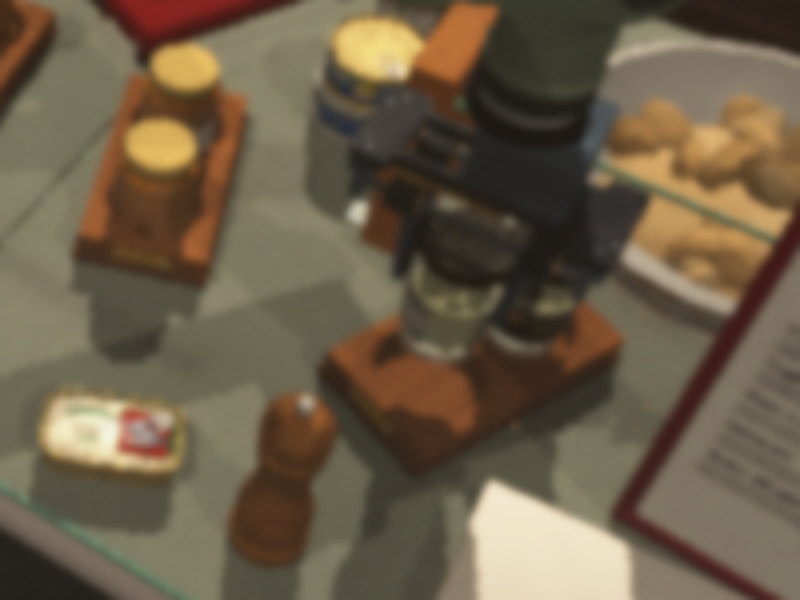

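The squat jar is seated at (160,190). The dark jar is held upright at (455,280), above its well. I'll lower it.

Request:
{"fn": "arm_command", "kwargs": {"motion": [{"offset":[0,0,0.015],"spin":0},{"offset":[0,0,0.015],"spin":0},{"offset":[0,0,0.015],"spin":0},{"offset":[0,0,0.01],"spin":0},{"offset":[0,0,0.003],"spin":0}]}}

```text
time_s: 21.1
ee_pos: [566.1, -377.2, 92.8]
ee_rot: [179.9, -0.1, 180.0]
force: [-0.4, 0.7, -5.2]
gripper_width: 65.2
gripper_force: 30.0
```

Request:
{"fn": "arm_command", "kwargs": {"motion": [{"offset":[0,0,0.001],"spin":0},{"offset":[0,0,0.001],"spin":0},{"offset":[0,0,0],"spin":0}]}}

```text
time_s: 21.48
ee_pos: [566.6, -377.5, 92.3]
ee_rot: [-180.0, 0.0, 180.0]
force: [0.2, 0.2, -5.2]
gripper_width: 65.3
gripper_force: 30.0
```

Request:
{"fn": "arm_command", "kwargs": {"motion": [{"offset":[0,0,0.002],"spin":0},{"offset":[0,0,0.001],"spin":0},{"offset":[0,0,0.001],"spin":0},{"offset":[0,0,0.001],"spin":0},{"offset":[0,0,0],"spin":0}]}}

```text
time_s: 22.1
ee_pos: [566.5, -377.4, 87.1]
ee_rot: [180.0, 0.0, 180.0]
force: [-0.8, 0.5, -2.5]
gripper_width: 65.2
gripper_force: 30.0
```

Request:
{"fn": "arm_command", "kwargs": {"motion": [{"offset":[0,0,0.001],"spin":0},{"offset":[0,0,0],"spin":0}]}}

```text
time_s: 22.35
ee_pos: [566.7, -377.5, 87.0]
ee_rot: [-180.0, 0.1, 180.0]
force: [-2.1, 1.2, 3.0]
gripper_width: 64.9
gripper_force: 30.0
```

Request:
{"fn": "arm_command", "kwargs": {"motion": [{"offset":[0,0,0],"spin":0},{"offset":[0,0,0],"spin":0},{"offset":[0,0,0],"spin":0}], "jaw": 0.082}}

```text
time_s: 22.72
ee_pos: [566.7, -377.6, 85.9]
ee_rot: [-180.0, 0.0, 180.0]
force: [-0.4, -0.4, -0.5]
gripper_width: 82.0
gripper_force: 0.0
```

Request:
{"fn": "arm_command", "kwargs": {"motion": [{"offset":[0,0,-0.02],"spin":0},{"offset":[0,0,-0.04],"spin":0},{"offset":[0,0,-0.045],"spin":0},{"offset":[0,0,-0.045],"spin":0},{"offset":[0,0,0],"spin":0}]}}

```text
time_s: 23.35
ee_pos: [568.2, -378.6, 240.8]
ee_rot: [-179.7, 0.5, 180.0]
force: [-0.1, 0.7, -0.2]
gripper_width: 82.0
gripper_force: 0.0
```

Request:
{"fn": "arm_command", "kwargs": {"motion": [{"offset":[0.044,0.0095,0],"spin":0},{"offset":[0.044,0.0095,0],"spin":0},{"offset":[0.044,0.0095,0],"spin":0},{"offset":[0.044,0.0095,0],"spin":0},{"offset":[0,0,0],"spin":0}]}}

```text
time_s: 23.98
ee_pos: [387.6, -338.1, 235.2]
ee_rot: [179.9, -0.1, 179.8]
force: [1.2, -1.0, 0.6]
gripper_width: 82.0
gripper_force: 0.0
```

Run:
```python
from h import *
b,d=env.grab_frame('scene'); cv2.imwrite('pics/s5.png',cv2.resize(b[170:310,330:530],None,fx=3,fy=3))
print(env.state()['ee_pos'])
```

```text
[ 389.51023723 -338.90191751  235.41698796]
```

View pics/s5.png

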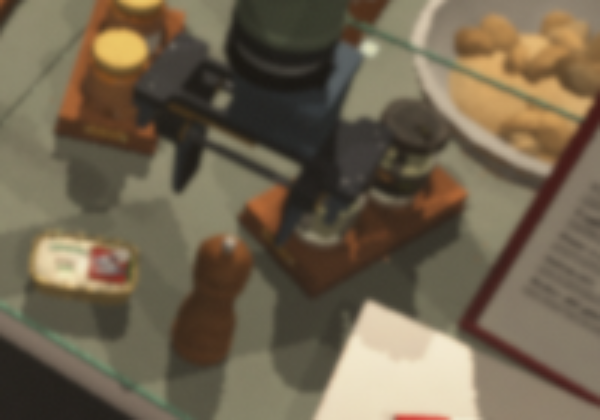

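The dark jar stands in its well at (325,215), and the gripper is over the mill (222,280). I'll go down 100 mm.

Request:
{"fn": "arm_command", "kwargs": {"motion": [{"offset":[0,-0.0005,0.03],"spin":0},{"offset":[0,0,0.03],"spin":0},{"offset":[0,0,0.025],"spin":0},{"offset":[0,0,0.015],"spin":0},{"offset":[0,0,0],"spin":0}]}}

```text
time_s: 24.65
ee_pos: [390.7, -339.5, 134.7]
ee_rot: [179.9, -0.1, 180.0]
force: [0.8, 0.1, 0.5]
gripper_width: 82.2
gripper_force: 0.0
```

Request:
{"fn": "arm_command", "kwargs": {"motion": [{"offset":[0,0,0],"spin":0},{"offset":[0,0,0],"spin":0},{"offset":[0,0,0],"spin":0},{"offset":[0,0,0],"spin":0},{"offset":[0,0,0],"spin":0}], "jaw": 0.035, "newtons": 25}}

```text
time_s: 25.28
ee_pos: [390.7, -339.9, 136.4]
ee_rot: [-180.0, 0.0, 180.0]
force: [0.4, 0.4, 2.0]
gripper_width: 47.3
gripper_force: 25.0
```

Request:
{"fn": "arm_command", "kwargs": {"motion": [{"offset":[0,0,-0.02],"spin":0},{"offset":[0,0,-0.04],"spin":0},{"offset":[0,0,-0.04],"spin":0},{"offset":[0,0,-0.04],"spin":0},{"offset":[0,0,0],"spin":0}]}}

```text
time_s: 25.9
ee_pos: [391.6, -340.9, 278.8]
ee_rot: [-179.7, 0.3, 180.0]
force: [1.4, 0.8, -2.3]
gripper_width: 47.3
gripper_force: 25.0
```

Request:
{"fn": "arm_command", "kwargs": {"motion": [{"offset":[-0.0216,0.0448,0],"spin":0},{"offset":[-0.0216,0.0448,0],"spin":0},{"offset":[-0.0216,0.0448,0],"spin":0},{"offset":[-0.0216,0.0448,0],"spin":0},{"offset":[-0.0216,0.0448,0],"spin":0}]}}

```text
time_s: 26.52
ee_pos: [498.4, -114.2, 274.1]
ee_rot: [180.0, -0.2, 180.0]
force: [-0.2, -0.0, -2.1]
gripper_width: 47.7
gripper_force: 25.0
```

Request:
{"fn": "arm_command", "kwargs": {"motion": [{"offset":[-0.0216,0.0448,0],"spin":0},{"offset":[-0.0216,0.0448,0],"spin":0},{"offset":[-0.0216,0.0448,0],"spin":0},{"offset":[-0.0216,0.0448,0],"spin":0},{"offset":[-0.0216,0.0448,0],"spin":0}]}}

```text
time_s: 27.15
ee_pos: [606.7, 109.4, 273.8]
ee_rot: [-180.0, -0.2, 180.0]
force: [0.6, 0.2, -1.5]
gripper_width: 47.2
gripper_force: 25.0
```

Request:
{"fn": "arm_command", "kwargs": {"motion": [{"offset":[0,0,0],"spin":0},{"offset":[0,0,0],"spin":0},{"offset":[0,0,0.03],"spin":0},{"offset":[0,0,0.03],"spin":0},{"offset":[0,0,0],"spin":0}]}}

```text
time_s: 27.78
ee_pos: [604.6, 106.3, 213.4]
ee_rot: [-179.9, -0.4, 179.9]
force: [-0.4, -0.4, -1.6]
gripper_width: 47.3
gripper_force: 25.0
```

Run:
```python
from h import *
b,d=env.grab_frame('scene'); cv2.imwrite('pics/s6.png',cv2.resize(b[80:230,210:410],None,fx=4,fy=4))
print(env.state()['ee_pos'])
```

```text
[605.9989239  106.74934106 215.40919604]
```

View pics/s6.png

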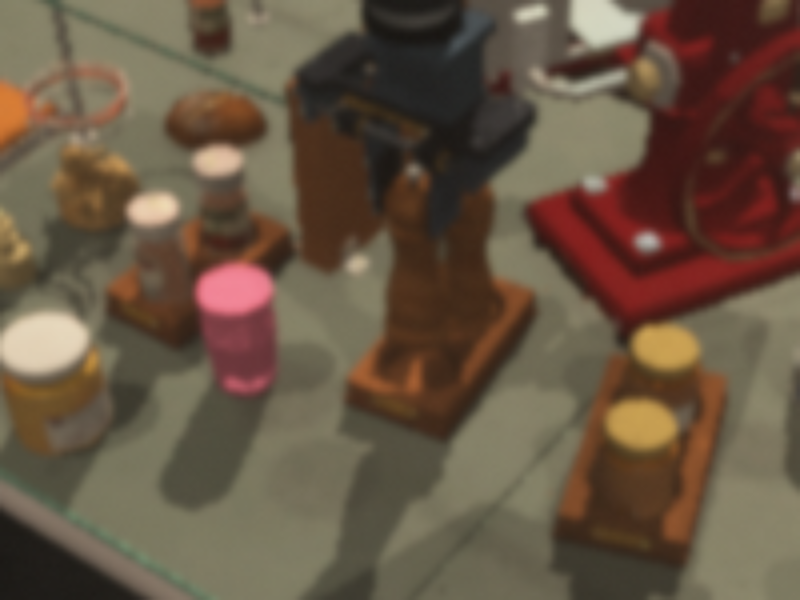

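The slim jar (155,250) and squat jar (640,450) are seated. The mill hangs at (412,260), above its well (420,365). I'll lower it with a 1 mm correction.

Request:
{"fn": "arm_command", "kwargs": {"motion": [{"offset":[0,0.001,0.015],"spin":0},{"offset":[0,0,0.015],"spin":0},{"offset":[0,0,0.015],"spin":0},{"offset":[0,0,0.01],"spin":0},{"offset":[0,0,0.004],"spin":0}]}}

```text
time_s: 28.45
ee_pos: [606.5, 109.0, 156.0]
ee_rot: [-180.0, -0.1, 180.0]
force: [0.0, 0.1, -1.4]
gripper_width: 46.9
gripper_force: 25.0
```

Request:
{"fn": "arm_command", "kwargs": {"motion": [{"offset":[0,0,0.002],"spin":0},{"offset":[0,0,0.001],"spin":0},{"offset":[0,0,0.001],"spin":0},{"offset":[0,0,0],"spin":0}]}}

```text
time_s: 28.95
ee_pos: [606.9, 109.1, 153.2]
ee_rot: [180.0, 0.0, 180.0]
force: [0.1, 0.5, -1.5]
gripper_width: 47.2
gripper_force: 25.0
```

Request:
{"fn": "arm_command", "kwargs": {"motion": [{"offset":[0,0,0.001],"spin":0},{"offset":[0,0,0.001],"spin":0},{"offset":[0,0,0.001],"spin":0},{"offset":[0,0,0],"spin":0}]}}

```text
time_s: 29.45
ee_pos: [607.1, 109.0, 150.4]
ee_rot: [180.0, 0.0, 180.0]
force: [-0.9, -0.4, 2.0]
gripper_width: 46.8
gripper_force: 25.0
```

Request:
{"fn": "arm_command", "kwargs": {"motion": [{"offset":[0,0,0.001],"spin":0},{"offset":[0,0,0],"spin":0}]}}

```text
time_s: 29.7
ee_pos: [607.5, 109.0, 150.4]
ee_rot: [180.0, 0.1, 180.0]
force: [-1.7, -0.2, 6.7]
gripper_width: 46.9
gripper_force: 25.0
```

Contact is at the expected height, so I'll release, rise and back off toward the robot.

Request:
{"fn": "arm_command", "kwargs": {"motion": [{"offset":[0,0,0],"spin":0},{"offset":[0,0,0],"spin":0},{"offset":[0,0,0],"spin":0}], "jaw": 0.068}}

```text
time_s: 30.08
ee_pos: [606.7, 109.1, 148.6]
ee_rot: [180.0, -0.0, 180.0]
force: [0.2, 0.0, 0.8]
gripper_width: 67.6
gripper_force: 0.0
```

Request:
{"fn": "arm_command", "kwargs": {"motion": [{"offset":[0,0,-0.02],"spin":0},{"offset":[0,0,-0.04],"spin":0},{"offset":[0,0,-0.04],"spin":0},{"offset":[0,0,-0.03],"spin":0},{"offset":[0.04,0,0],"spin":0}]}}

```text
time_s: 30.7
ee_pos: [569.4, 109.3, 281.0]
ee_rot: [179.9, 0.4, 179.9]
force: [-1.0, 0.7, -0.1]
gripper_width: 68.1
gripper_force: 0.0
```

Request:
{"fn": "arm_command", "kwargs": {"motion": [{"offset":[0.05,0,0],"spin":0},{"offset":[0.05,0,0],"spin":0},{"offset":[0.04,0,0],"spin":0},{"offset":[0.04,0,0],"spin":0},{"offset":[0,0,0],"spin":0}]}}

```text
time_s: 31.32
ee_pos: [384.5, 109.1, 279.2]
ee_rot: [180.0, -0.0, -180.0]
force: [0.7, 0.8, -0.3]
gripper_width: 67.7
gripper_force: 0.0
```

Run:
```python
from h import *
b,d=env.grab_frame('top'); cv2.imwrite('pics/t1.png',cv2.resize(b[90:290,150:510],None,fx=2.2,fy=2.2))
m=env.camera_model('top'); P=cloud(m,d).reshape(-1,3)
for n,w,h in [('mill',(606.4,108),184),('slim',(559.1,366.9),119),('squat',(593.9,-119.6),99),('dark',(566.5,-377.4),121)]:
    r=np.hypot(P[:,0]-w[0],P[:,1]-w[1]); q=P[(r<42)&((P[:,2]>134)&(P[:,2]<195) if n=='mill' else abs(P[:,2]-h)<7)]
    print(n,((q.min(0)+q.max(0))/2).round(1),np.ptp(q,0).round(),q[:,2].max().round(1),np.median(q[:,2]).round(1))
```

```text
mill [603.4 107.6 160.8] [48. 49. 53.] 187.2 167.3
slim [555.8 368.2 118.4] [45. 44. 12.] 124.7 120.2
squat [ 594.  -118.4   99. ] [57. 56. 11.] 104.7 99.3
dark [ 566.  -376.6  119.9] [65. 65. 12.] 125.8 120.9
```

View pics/t1.png

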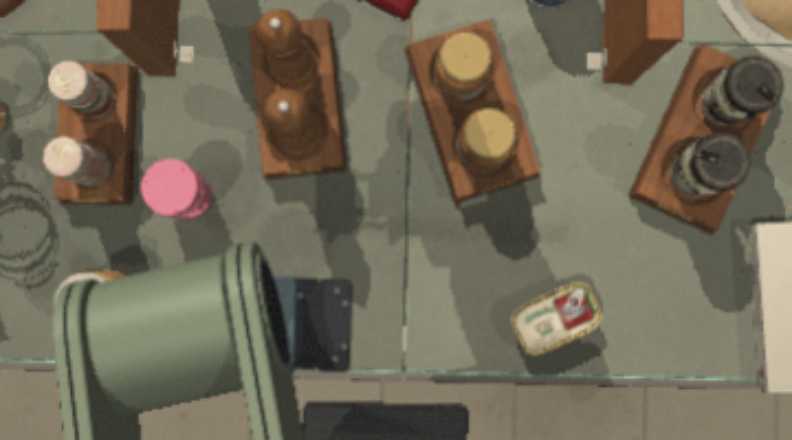

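All four articles stand in their own blocks at the seated heights, within about 4 mm of the well centres. The tin and wide jar haven't been touched.

```bash
python3 -c "
from workcell import env
print(env.job_done())"
```

```text
the job is handed in; nothing more can be done
None
```

The mill and the slim, squat and dark jars each stand released in the empty well of their own block, within about 4 mm of centre in the last top view; the wide jar and tin were not touched, and I handed the job in at about 31 s (no verdict came back).

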